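# Clamp a heat-spreader plate with the button-release lever

### The arm

A 7-joint arm with a two-finger parallel gripper is mounted at the origin on a cart in front of the work surface, level with it; the furniture and walls round the work are solid. World frame = base frame: x ahead of the robot, y to its left, z up, the work surface at z = 0. Lengths are in m, angles in rad, forces in N, time in s.
With the tool pointing down it reaches from about 0.425 to 0.825 m from the base axis. Payload 3.6 kg.
Tool frame: the origin (TCP) lies between the finger pads; the fingertips stand ctrl.tips_ahead ahead of it and the grasp point (between the pads) lies 5 mm behind it (ctrl.tips_ahead is the distance from the TCP to the fingertips, in m); z points along the fingers, y is the line along which they close (so a half turn about z gives the same grasp; the last joint's range is limited). The gripper opens to 93 mm and grips with 3 to 60 N. Pads are 15 mm wide; open, the fingers measure 128 mm over their backs; the gripper's body (75 mm by 188 mm) begins 65 mm behind the grasp point.
Start: joints at [1.179, 0.615, -0.013, 1.423, 0.008, 1.103, -0.04], TCP at [0.232, -0.607, 0.233] pointing down, gripper open.
Joint ranges: [-3.12, 3.12], [-0.3, 2.06], [-1.34, 1.32], [0.26, 2.42], [-1.36, 4.5], [0.01, 1.98], [-2.84, 2.84]. Speed limits (rad/s): [2.79, 2.79, 3.14, 3.14, 3.14, 3.14, 3.14].

### API

Orientations are given as [roll, pitch, yaw] about the fixed x, y, z axes, in that order (R = Rz(yaw) Ry(pitch) Rx(roll)).
In Python, from plant import ctrl gives the robot as it stands. The module is installed in compiled form; this text tells all that it offers.
- The arm moves only by the tool step_arm, never from a script. Its argument "plan" is a list of rows, each an object with "dr": the turn, a rotation vector about the tool's x, y, z in units of pi/4 rad (1.0 is pi/4 rad), a list of three; "slide": the shift along the tool's x, y, z in units of 0.025 m (1.0 is 0.025 m), a list of three; "claw": the closure in counts, from 0 (fully open) to 255 (shut). In form: [{"dr": [ax, ay, az], "slide": [x, y, z], "claw": claw}, ...]. A call has 1 to 12 rows; each row shifts and turns the commanded pose from where the row before left it, along the tool's axes as they then stand; what a row does not reach is not made up. A row lasts 1/12 s, in which the tool goes at most 41.7 mm and 7.16 degrees, less where a joint would pass 70% of its speed; a pose out of reach is approached as far as the arm can. A call with a number of a shift or a turn outside -1 to 1 is refused whole. A call with a gripper value outside its range is refused whole. The fingers move at their own pace and stop on an object; "newtons" is the grip in N (left out, the last holds). Time passes only in rows, so rows that do not move let the fingers close. It gives the time, the measured TCP pose, the force, the opening and the grip force at its end, in the units of the state.
- ctrl.sense(): the state, without advancing time (a new reading comes with each control period).
- ctrl.snapshot(name): name is "side" or "top"; returns a dict with "image" (384x512x3 uint8, red, green, blue), "fx", "fy", "cx", "cy" (pixels), "view" (4x4, takes a point from world to camera coordinates). Camera axes: x right, y down, z forward; pixel columns grow to the right and rows downward; lengths in m; the calibration is good to about 2 mm. A picture is of the moment at which its call begins. There is no depth.
- ctrl.sign_off(): hands the job in; it is judged then, once.
Trained networks look in a picture, given as the dict that the camera call returned (one of the last four; its "shot" number tells which), for a name from the list of things; names that differ only in an ending like _2 or _b are one class to them, and where a whole thing is asked for, a point or a joint stands for the part that bears it (a point fixed in the world has none). Each returns a list of dicts, best first, with "conf" (0 to 1); they miss things now and then, are a little off and sometimes report something else, mostly with a low value. They report only what shows in the picture. A call takes as long as a camera call.
- ctrl.trace(picture, target): "pixels" (384x512 bool, what is visible of it) and "xy" ([column, row] in pixels, amid what is visible of it).
The state is a dict: "t": time; "qpos": joint angles; "qvel": joint speeds; "effort": joint torques, N m; "ee_pos": TCP position; "ee_rot": TCP orientation; "ft_force": force on the tool from outside, world axes, zero at the start; "wrist_torque": the same for the moment, N m; "gripper_width": opening from 0.0 (shut) to 1.0 (fully open); "grasp_force": force on a finger pad.
Only numpy, scipy, OpenCV 4.12 (cv2) and the standard library are available. Lean on these libraries where they do the work, as an engineer would, in place of code of your own. Each camera call takes 0.05 s, during which the arm holds its last target. There are 200 camera calls.

### The job

Take the aluminium plate out of its stand and slide it on edge all the way down into the slot of the clamp fixture, and let go of it. Then take the clamp's lever by its grip, lift it a little to unhook its catch, squeeze in the release button on the grip and keep it squeezed while you swing the lever fully down; let the button spring out there so that the lever locks and its spring foot holds the plate down. Do not disturb the reel, the blue can or the bottle.

Things in the scene. Friction and masses are not known exactly. Their poses are not given: they have to be found in the camera images.
- plate: Flat bare aluminium plate, 150 (its x) x 6 (its y) x 74 mm (its z, up), about 0.19 kg, on its long edge in a fixed grey slotted stand (176 x 50 mm; slot floor 6 mm, walls 26 mm above the bench). Origin: centre of its lower edge. Same either way round.
- clamp: Clamp fixture, fixed: dark base 250 x 230 x 12 mm, aluminium slotted block on its left half, two grey bearing blocks at the back carrying a cross shaft (along y) 64 mm above the bench; lever at the shaft's right end, 140 mm right of the slot. Origin on the bench under the fixture; x to its back (away from the robot), y left, z up; shaft axis at x +60 mm.
- slot (a point): Centre of the slot's floor, 20 mm above the bench; axes as clamp. The slot runs along x, 156 x 8 mm inside, closed at both ends, 24 mm deep; above that its mouth flares at 45 degrees by 7 mm on all sides (block top 51 mm above the bench). The seated plate is centred here, its top edge 94 mm above the bench.
- foot: Spring foot: rubber-tipped plunger 14 mm across at the end of an angled presser arm on the shaft; it comes down (and a little forward) on the rear end of the plate's top edge, 67 mm behind (+x of) the slot's centre. Its origin is on the shaft axis. Gives up to 11 mm: 4 N at first, 2 N more per mm. While the lever is up, arm and foot stand clear behind the slot.
- lever_hinge (a point): Point of the lever's hinge axis in the lever's middle plane, 64 mm above the bench; axes as clamp, the hinge axis is y. At the start the lever points from here towards the robot (-x) and up.
- grip (a point): Centre of the lever's black grip, level with the button, 165 mm from the hinge axis. Axes: -x points along the lever to its free end, y along the hinge axis to the left, z square to the lever, upward. The grip is 90 mm long (110 to 200 mm from the axis), 24 mm wide (y), 26 mm deep (z).
- button (a point): Middle of the outer face of the grey release button in the left (+y) side of the grip: 30 mm along the lever, 14 mm high, standing 13 mm proud of the grip when out (grip and button together 37 mm wide), 1 mm when fully in (25 mm). Fingers closing on both sides of the grip press it in.
- lever_arm (a joint): Lever angle, rad, growing as it swings down; elevation above level = 0.82 minus this. At the start it hangs on a hooked catch set anywhere from -0.1 to +0.1; the button stays blocked until the lever is lifted 0.08 to 0.12 rad (13 to 20 mm at the grip; it rises to -0.24 at most). Foot meets the plate at about 0.65; hard stop 0.82; about 6 N at the grip brings it there.
- release (a joint): Button travel, m: 0 out, 0.012 fully in (7 N at first, 15 N fully in). Hooked on the catch it gives only 1 to 3 mm. It must be in beyond 0.011 to pass the catch; then the lever falls if let go. Let out on the way, it stops the lever at about 0.45 (or on the catch) until pressed again. Let out beyond 0.77 of the lever, it locks it; the lever then rests at about 0.76.
- reel: Reel of solder, 62 mm in diameter, 52 mm high, standing to the right of the lever; bystander. Origin at the centre of its underside.
- can: Blue capacitor can, 35 mm in diameter, 60 mm high, standing in front of the clamp; bystander. Origin at the centre of its underside.
- bottle: White flux bottle with a spout, 44 x 68 x 120 mm, standing behind the stand; bystander. Origin at the centre of its underside.

How it is judged:
On the way, in this order (a step that is already met when the one before it is completed fails the run):
1. the plate stands fully down in the clamp's slot and is let go, the lever still up (z of plate in the frame of slot between -0.004 and 0.004 m and horizontal distance between plate and slot below 0.008 m and angle between plate's own z axis and vertical below 0.12 rad and angle between the x axis of plate and the x axis of clamp, either way round below 0.06 rad and contact force between the fingers and plate below 0.3 N and value of joint lever_arm below 0.15 rad), for 0.2 s.
2. the lever is on its way down with the button squeezed in (value of joint release above 0.009 m and value of joint lever_arm above 0.35 rad), for 0.05 s.
At the end, for the whole second after the job is handed in: The plate stands still on the floor of the slot (within 4 mm in height, 8 mm along, upright within 0.12 rad), the lever is locked down (beyond 0.72 rad), the release button is out again (less than 3 mm in), and the foot presses on the plate with more than 5 N (z of plate in the frame of slot between -0.004 and 0.004 m and horizontal distance between plate and slot below 0.008 m and angle between plate's own z axis and vertical below 0.12 rad and angle between the x axis of plate and the x axis of clamp, either way round below 0.06 rad and value of joint lever_arm above 0.72 rad and value of joint release below 0.003 m and contact force between foot and plate above 5 N and linear speed of plate below 0.02 m/s); the robot touches nothing.
It fails at once if the reel is pushed more than 30 mm away or tipped over (distance of reel from where it was at the start of the episode above 0.03 m or angle between reel's own z axis and vertical above 0.5 rad).
It fails at once if the blue can is pushed more than 30 mm away or tipped over (distance of can from where it was at the start of the episode above 0.03 m or angle between can's own z axis and vertical above 0.5 rad).
It fails at once if the bottle is pushed more than 30 mm away or tipped over (distance of bottle from where it was at the start of the episode above 0.03 m or angle between bottle's own z axis and vertical above 0.5 rad).
It also fails if it takes over 54 s, if anything falls off the work surface, if the arm or the gripper's body presses on something with over 40 N, if the wrist force passes 120 N, or if a joint passes its speed limit or range.

## Working session

There is one attempt and no reset: what is moved stays moved. The work goes in short steps, Python scripts to look and compute and a tool call to move; the robot and the scene stay as the last step left them, time stands still between calls to the robot, and variables do not carry over. Pictures are saved under pics/ and viewed, at most 10 in all, crops included, and the job is handed in when it is done.

Besides the shell and the picture viewer there is one more tool, called as name(argument=value, ...) on one line, values as JSON. step_arm: Moves the arm, as the interface text tells. Its arguments: {"type":"object","properties":{"plan":{"type":"array","items":{"type":"object","properties":{"dr":{"type":"array","items":{"type":"number"}},"slide":{"type":"array","items":{"type":"number"}},"claw":{"type":"number"}}}},"newtons":{"type":"number"}},"required":["plan"]}

```bash
mkdir -p pics; cat > h.py <<'E'
import numpy as np, cv2
from plant import ctrl
from scipy.spatial.transform import Rotation as R
def shot(n,f=None):
    s=ctrl.snapshot(n)
    if f: cv2.imwrite('pics/'+f,s['image'][:,:,::-1])
    return s
def onplane(s,uv,z):
    V=np.array(s['view']);Rm=V[:3,:3];c=-Rm.T@V[:3,3]
    d=Rm.T@np.array([(uv[0]-s['cx'])/s['fx'],(uv[1]-s['cy'])/s['fy'],1]);return c+d*(z-c[2])/d[2]
def proj(s,p):
    V=np.array(s['view']);q=(V[:3,:3]@np.array(p).T).T+V[:3,3];return np.stack([q[...,0]/q[...,2]*s['fx']+s['cx'],q[...,1]/q[...,2]*s['fy']+s['cy']],-1)
def cam(s):
    V=np.array(s['view']);return -V[:3,:3].T@V[:3,3]
E
python3 - <<'E'
from h import *
print(ctrl.tips_ahead, ctrl.sense())
a=shot('top','t0.png');b=shot('side','s0.png')
for s,n in((a,'top'),(b,'side')):
    print(n,cam(s),s['fx'],s['cx'],s['cy'],np.round(s['view'],3).tolist())
    for t in ['plate','clamp','foot','grip','button','lever_arm','reel','can','bottle']:
        for d in ctrl.trace(s,t)[:2]:
            p=d['pixels'];ys,xs=np.nonzero(p)
            print(t,round(d['conf'],2),np.round(d['xy'],1),p.sum(),(xs.min(),xs.max(),ys.min(),ys.max()) if len(xs) else '', onplane(s,d['xy'],0.0).round(3))
E
```

```text
0.014 {'t': 0.0, 'qpos': array([ 1.17949284,  0.6159251 , -0.01258504,  1.4248569 ,  0.0080822 ,
        1.10338039, -0.04042284]), 'qvel': array([ 0.00176877,  0.00142571,  0.0011894 , -0.00014333, -0.00047898,
       -0.00017283, -0.00133311]), 'effort': array([-3.76031085e-04, -4.58935654e+01,  2.09196489e-01, -1.65744513e+01,
       -6.09423313e-02,  2.05872848e-02,  2.50501034e-04]), 'ee_pos': array([ 0.23163351, -0.60654003,  0.23149129]), 'ee_rot': array([-3.13907313e+00,  3.74801576e-05,  3.64813277e-01]), 'ft_force': array([-0.56454459,  0.81862319, -1.09550991]), 'wrist_torque': array([-0.01768475,  0.02723529,  0.02050612]), 'grasp_force': 0.0, 'gripper_width': 1.0012550778146432}
top [ 0.37198702 -0.00406262  1.60394162] 479.47644877496793 257.65151744227603 194.64500753148383 [[-0.009, -1.0, 0.001, -0.002], [-0.992, 0.009, -0.125, 0.569], [0.125, -0.002, -0.992, 1.545], [0.0, 0.0, 0.0, 1.0]]
plate 0.75 [195.1 204.1] 195 (np.int64(191), np.int64(202), np.int64(186), np.int64(230)) [0.544 0.203 0.   ]
clamp 0.63 [269.2 200.9] 5171 (np.int64(235), np.int64(307), np.int64(16
[... 1469 characters left out ...]
 [ 0.76  -0.522  0.   ]
lever_arm 0.78 [246.9 177. ] 896 (np.int64(207), np.int64(295), np.int64(136), np.int64(207)) [ 0.727 -0.247  0.   ]
reel 0.94 [278.9 177.9] 358 (np.int64(267), np.int64(284), np.int64(167), np.int64(189)) [ 0.638 -0.304  0.   ]
reel 0.25 [248.5 174.4] 950 (np.int64(206), np.int64(295), np.int64(135), np.int64(206)) [ 0.734 -0.265  0.   ]
can 0.56 [310.8 241.8] 337 (np.int64(302), np.int64(317), np.int64(229), np.int64(254)) [ 0.394 -0.053  0.   ]
bottle 0.84 [147.8 244.9] 908 (np.int64(122), np.int64(160), np.int64(219), np.int64(266)) [0.713 0.192 0.   ]
bottle 0.59 [244.7 177.4] 911 (np.int64(207), np.int64(295), np.int64(135), np.int64(207)) [ 0.731 -0.24   0.   ]
```

```bash
python3 -c "
import cv2,numpy as np
a=cv2.imread('pics/t0.png');b=cv2.imread('pics/s0.png')
cv2.imwrite('pics/t0b.png',cv2.resize(a,(800,600),interpolation=cv2.INTER_CUBIC));cv2.imwrite('pics/s0b.png',cv2.resize(b,(800,600),interpolation=cv2.INTER_CUBIC))"
```

```text
(no output)
```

View pics/t0b.png

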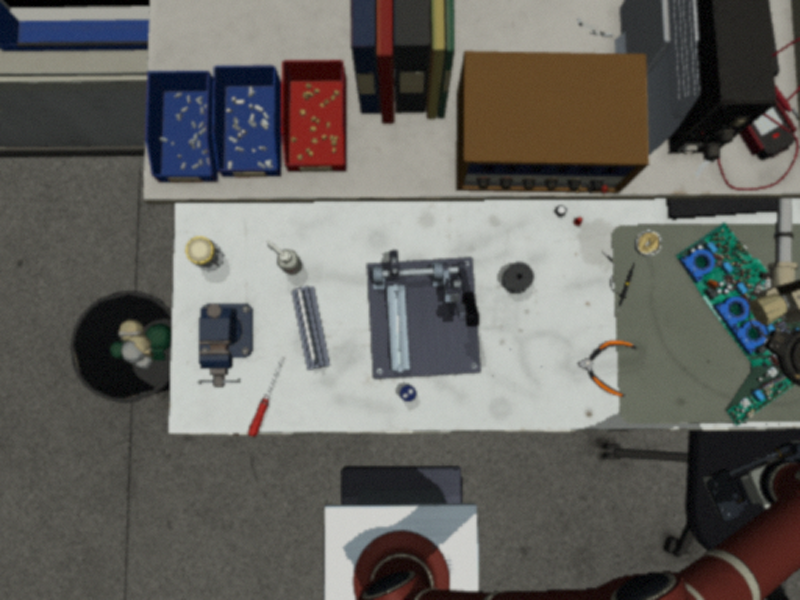

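View pics/s0b.png

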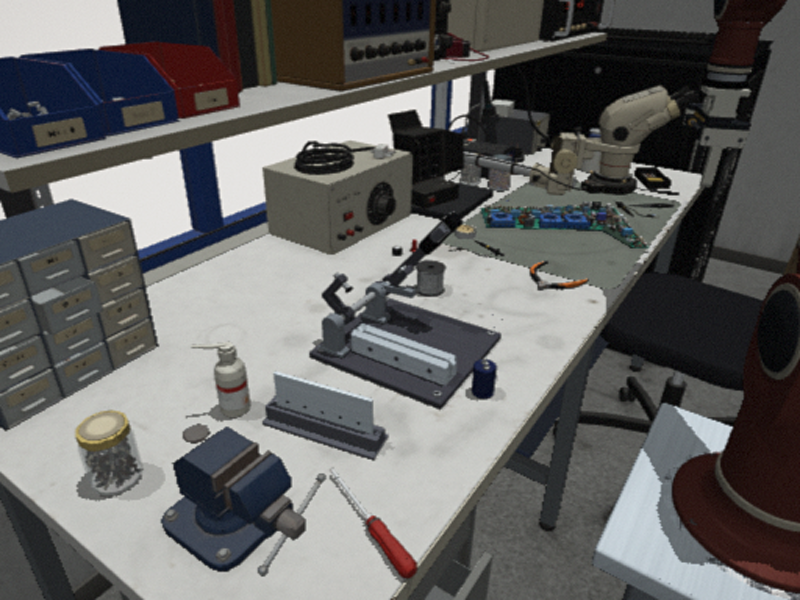

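The top view shows the plate in its stand at about (310,328), the clamp base with corners near (367,264), (472,258), (480,374) and (374,380), the lever grip at (472,308), the can at (407,393), the reel at (517,277) and the bottle at (289,260). The side view agrees. I'll enlarge crops of both.

```bash
python3 -c "
import cv2
a=cv2.imread('pics/t0.png');b=cv2.imread('pics/s0.png')
def crop(a,x,y,w,h,k,f):
    c=cv2.resize(a[y:y+h,x:x+w],None,fx=k,fy=k,interpolation=cv2.INTER_CUBIC)
    for i in range(0,w,20): cv2.putText(c,str(x+i),(i*k,10),0,.35,(0,0,255),1);cv2.line(c,(i*k,12),(i*k,18),(0,0,255),1)
    for i in range(0,h,20): cv2.putText(c,str(y+i),(0,i*k+4),0,.35,(0,0,255),1)
    cv2.imwrite('pics/'+f,c)
crop(a,170,155,160,100,5,'t1.png')
crop(b,165,130,160,118,5,'s1.png')
"
```

```text
(no output)
```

View pics/t1.png

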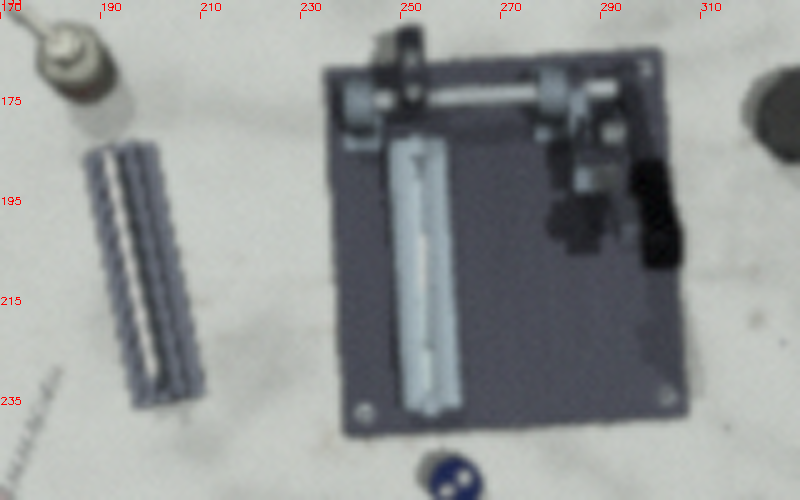

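View pics/s1.png

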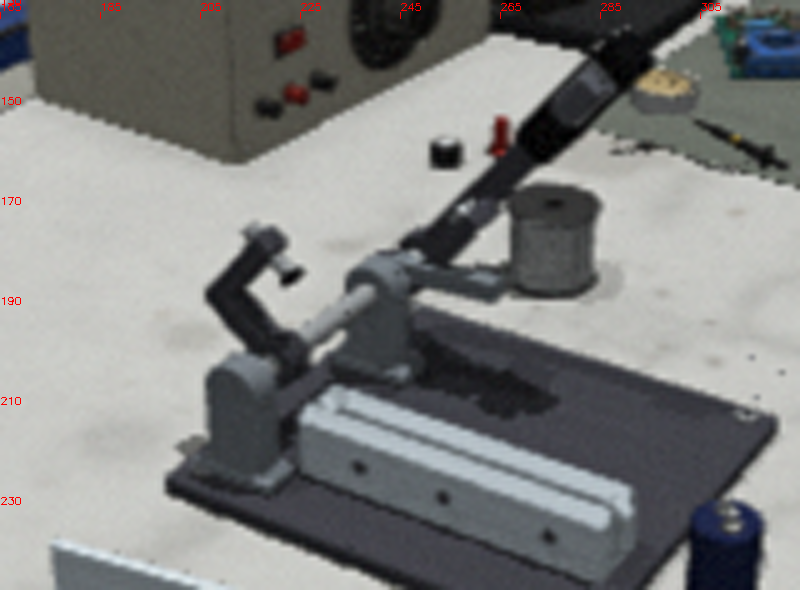

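Top crop: the clamp base corners are at px (235,169), (302,165), (307,238) and (239,242). The block top spans (247.6,183) to (262.6,236.6), and the plate's top edge runs from (191.6,184.6) to (202.6,233.4). Side crop: the button sits at about (282,149) and the grip end at about (295,138).

```bash
python3 - <<'E'
from h import *
from scipy.optimize import least_squares
a=shot('top');b=shot('side')
P=lambda L,z:np.array([onplane(a,p,z) for p in L])
base=P([(235,169),(302.2,165),(307.4,237.6),(239,242)],.012)
blk=P([(247.6,183),(259,182.4),(262.6,236.6),(251,237.4)],.051)
st=P([(187,185),(201,183.4),(211,234.2),(197,236.2)],.026)
pl=P([(191.6,184.6),(202.6,233.4)],.080)
for n,q in(('base',base),('blk',blk),('st',st)):
    d=(q[0]+q[1]-q[2]-q[3])/2; print(n,q.mean(0).round(4),'yaw',np.arctan2(d[1],d[0]).round(4),'len',np.linalg.norm(d).round(3),np.linalg.norm((q[0]+q[3]-q[1]-q[2])/2).round(3))
print('plate',pl.mean(0),np.arctan2(*(pl[0]-pl[1])[1::-1]),np.linalg.norm(pl[0]-pl[1]))
# plate in side view mask corners check
yaw=np.mean([np.arctan2(*((q[0]+q[1]-q[2]-q[3])/2)[1::-1]) for q in(base,)])
ob=base.mean(0)
for s in(a,b):
    for t in('reel','can','bottle'):
        r=ctrl.trace(s,t)
        if r: print(t,r[0]['conf'],onplane(s,r[0]['xy'],{'reel':.026,'can':.03,'bottle':.06}[t]).round(3))
slot=blk.mean(0);rz=lambda w:R.from_euler('z',w)
H=slot+rz(yaw).apply([0,-.14,0]);
for off in(.06,):
  for e in np.arange(.66,1.0,.04):
    c=rz(yaw)*R.from_euler('y',e); # -x up
    h=np.array([ob[0],ob[1],0])+0
    hinge=np.array([slot[0],slot[1],0])+rz(yaw).apply([off,-.14,.064])
    pts=hinge+c.apply([[-.165,.012+.013,0],[-.2,0.012,0.0],[-.11,.012,0]])
    print(round(e,2),hinge.round(3),proj(b,pts).round(1).tolist(),proj(a,pts).round(1).tolist())
E
```

```text
base [ 0.5435 -0.0514  0.012 ] yaw 0.0499 len 0.245 0.227
blk [0.5181 0.0016 0.051 ] yaw 0.0554 len 0.178 0.037
st [0.5226 0.1869 0.026 ] yaw 0.1981 len 0.173 0.047
plate [0.51974504 0.18643563 0.08      ] 0.22635032114034068 0.16080887682711542
reel 0.74 [ 0.622 -0.257  0.026]
can 0.61 [ 0.38  -0.008  0.03 ]
bottle 0.7 [0.666 0.225 0.06 ]
reel 0.91 [ 0.621 -0.26   0.026]
can 0.85 [ 0.37  -0.011  0.03 ]
bottle 0.59 [0.368 0.015 0.06 ]
0.66 [ 0.585 -0.135  0.064] [[306.7, 167.1], [320.0, 160.0], [292.4, 172.9]] [[294.5, 227.2], [300.1, 235.8], [296.9, 213.4]]
0.7 [ 0.585 -0.135  0.064] [[305.3, 164.8], [318.3, 157.2], [291.6, 171.5]] [[294.6, 225.7], [300.2, 234.0], [296.9, 212.5]]
0.74 [ 0.585 -0.135  0.064] [[303.9, 162.6], [316.5, 154.4], [290.7, 170.1]] [[294.6, 224.1], [300.3, 232.2], [297.0, 211.4]]
0.78 [ 0.585 -0.135  0.064] [[302.4, 160.4], [314.7, 151.8], [289.7, 168.7]] [[294.6, 222.5], [300.3, 230.2], [297.0, 210.3]]
0.82 [ 0.585 -0.135  0.064] [[300.8, 158.3], [312.7, 149.1], [288.7, 167.4]] [[294.6, 220.8], [300.3, 228.1], [297.0, 209.2]]
0.86 [ 0.585 -0.135  0.064] [[299.1, 156.2], [310.7, 146.6], [287.6, 166.0]] [[294.6, 219.0], [300.4, 225.9], [297.0, 208.1]]
0.9 [ 0.585 -0.135  0.064] [[297.4, 154.2], [308.5, 144.1], [286.5, 164.8]] [[294.6, 217.2], [300.4, 223.7], [297.0, 206.9]]
0.94 [ 0.585 -0.135  0.064] [[295.6, 152.3], [306.3, 141.7], [285.4, 163.5]] [[294.6, 215.3], [300.4, 221.4], [297.0, 205.6]]
0.98 [ 0.585 -0.135  0.064] [[293.7, 150.4], [304.0, 139.4], [284.2, 162.3]] [[294.6, 213.4], [300.3, 219.0], [297.0, 204.4]]
```

```bash
python3 - <<'E'
from h import *
from scipy.optimize import least_squares
a=shot('top');b=shot('side')
q0=onplane(a,(245,175),.064);q1=onplane(a,(293,172.6),.064);print('shaft',q0,q1)
slot=np.array([.518,.0016,0]);yaw=.052;rz=R.from_euler('z',yaw)
obs_b=np.array([[282,149],[294.5,138.5],[270.5,158]]) # button, grip far end left mid, near end
obs_a=np.array([[303.5,208.3]])
def f(x,full=False):
    off,e,dy=x
    hinge=slot+rz.apply([off,-.14+dy,.064]);c=rz*R.from_euler('y',e)
    pts=hinge+c.apply([[-.165,.025,0],[-.2,0.012,0],[-.11,.012,0]])
    end=hinge+c.apply([[-.2,0,-.0]])
    A=proj(b,pts)-obs_b; B=proj(a,end)-obs_a
    if full: print(hinge,A,B,pts)
    return np.r_[A.ravel(),B.ravel()]
r=least_squares(f,[.1,.82,0]);print(r.x,r.cost);f(r.x,True)
E
```

```text
shaft [0.63043111 0.03319836 0.064     ] [ 0.63690286 -0.12313096  0.064     ]
[ 0.10084566  0.92606416 -0.00231601] 6.486666857888638
[ 0.62610645 -0.13528203  0.064     ] [[ 0.06571199  0.03662465]
 [-1.98477361  0.32724396]
 [ 1.98628978  2.00951475]] [[ 0.80086528 -0.54440576]] [[ 0.52577865 -0.11546994  0.19587802]
 [ 0.50544832 -0.12954567  0.22385215]
 [ 0.5594638  -0.12673433  0.15191868]]
```

step_arm(plan=[{"dr":[0,0,0.105],"slide":[0,0,-1],"claw":0},{"dr":[0,0,0.105],"slide":[0,0,-1],"claw":0},{"slide":[0,0,-1],"dr":[0,0,0],"claw":0},{"slide":[1,-1,0],"dr":[0,0,0],"claw":0},{"slide":[1,-1,0],"dr":[0,0,0],"claw":0},{"slide":[1,-1,0],"dr":[0,0,0],"claw":0},{"slide":[1,-1,0],"dr":[0,0,0],"claw":0},{"slide":[1,-1,0],"dr":[0,0,0],"claw":0},{"slide":[1,-1,0],"dr":[0,0,0],"claw":0},{"slide":[1,-1,0],"dr":[0,0,0],"claw":0},{"slide":[1,-1,0],"dr":[0,0,0],"claw":0},{"slide":[1,-1,0],"dr":[0,0,0],"claw":0}], newtons=30)

```text
t: 2.5
ee_pos: [0.4085, -0.3404, 0.308]
ee_rot: [3.141, -0.0, 0.2]
ft_force: [-0.4, 0.4, -0.2]
gripper_width: 1.001
grasp_force: 0.0
```

step_arm(plan=[{"slide":[1,-1,0],"dr":[0,0,0],"claw":0},{"slide":[1,-1,0],"dr":[0,0,0],"claw":0},{"slide":[1,-1,0],"dr":[0,0,0],"claw":0},{"slide":[1,-1,0],"dr":[0,0,0],"claw":0},{"slide":[1,-1,0],"dr":[0,0,0],"claw":0},{"slide":[1,-1,0],"dr":[0,0,0],"claw":0},{"slide":[1,-1,0],"dr":[0,0,0],"claw":0},{"slide":[0.5,-1,0],"dr":[0,0,0],"claw":0},{"slide":[0.4,-1,0],"dr":[0,0,0],"claw":0},{"slide":[0.4,-1,0],"dr":[0,0,0],"claw":0},{"slide":[0.2,-1,0],"dr":[0,0,0],"claw":0},{"slide":[0,-1,0],"dr":[0,0,0],"claw":0}])

```text
t: 3.5
ee_pos: [0.5571, -0.004, 0.3075]
ee_rot: [-3.141, -0.001, 0.201]
ft_force: [-0.3, -0.0, -0.1]
gripper_width: 1.0
grasp_force: 0.0
```

step_arm(plan=[{"slide":[0,-1,0],"dr":[0,0,0],"claw":0},{"slide":[0,-1,0],"dr":[0,0,0],"claw":0},{"slide":[0,-1,0],"dr":[0,0,0],"claw":0},{"slide":[0,-1,0],"dr":[0,0,0],"claw":0},{"slide":[0,-1,0],"dr":[0,0,0],"claw":0},{"slide":[0,-1,0.5],"dr":[0,0,0],"claw":0},{"slide":[0,-1,1],"dr":[0,0,0],"claw":0},{"slide":[0,0,1],"dr":[0,0,0],"claw":0},{"slide":[0,0,1],"dr":[0,0,0],"claw":0},{"slide":[0,0,0],"dr":[0,0,0],"claw":0}])

```text
t: 4.33
ee_pos: [0.5184, 0.165, 0.2158]
ee_rot: [3.14, 0.01, 0.201]
ft_force: [-0.7, -0.1, -0.7]
gripper_width: 1.0
grasp_force: 0.0
```

```bash
cat >> h.py <<'E'
def crop(s,x,y,w,h,k,f):
    c=cv2.resize(s['image'][y:y+h,x:x+w,::-1],None,fx=k,fy=k,interpolation=cv2.INTER_CUBIC)
    for i in range(0,w,20): cv2.putText(c,str(x+i),(i*k,10),0,.35,(0,0,255),1);cv2.line(c,(i*k,12),(i*k,18),(0,0,255),1)
    for i in range(0,h,20): cv2.putText(c,str(y+i),(0,i*k+4),0,.35,(0,0,255),1)
    cv2.imwrite('pics/'+f,c)
def todo(dw,rot=None):
    r=R.from_euler('xyz',ctrl.sense()['ee_rot']); print('slide units',(r.inv().apply(dw)/.025).round(2))
E
python3 - <<'E'
from h import *
b=shot('side');print(ctrl.sense()['ee_pos'],ctrl.sense()['ee_rot'])
# project plate model
for c,y in(((.521,.1866),.2),((.521,.1866),.22)):
    p=np.array([c[0],c[1],0])+R.from_euler('z',y).apply([[-.075,.003,.08],[.075,.003,.08],[-.088,.025,.026],[.088,.025,.026],[-.088,.025,0],[.088,.025,0]])
    print(proj(b,p).round(1).tolist())
crop(b,150,180,130,110,6,'s2.png')
E
```

```text
[0.52010261 0.16514603 0.21825519] [3.14064899 0.00572435 0.20019775]
[[239.3, 256.3], [176.4, 237.9], [240.6, 285.2], [167.9, 261.9], [240.6, 294.6], [169.0, 270.9]]
[[239.6, 255.8], [176.1, 238.3], [241.1, 284.7], [167.6, 262.4], [241.1, 294.1], [168.7, 271.5]]
```

View pics/s2.png

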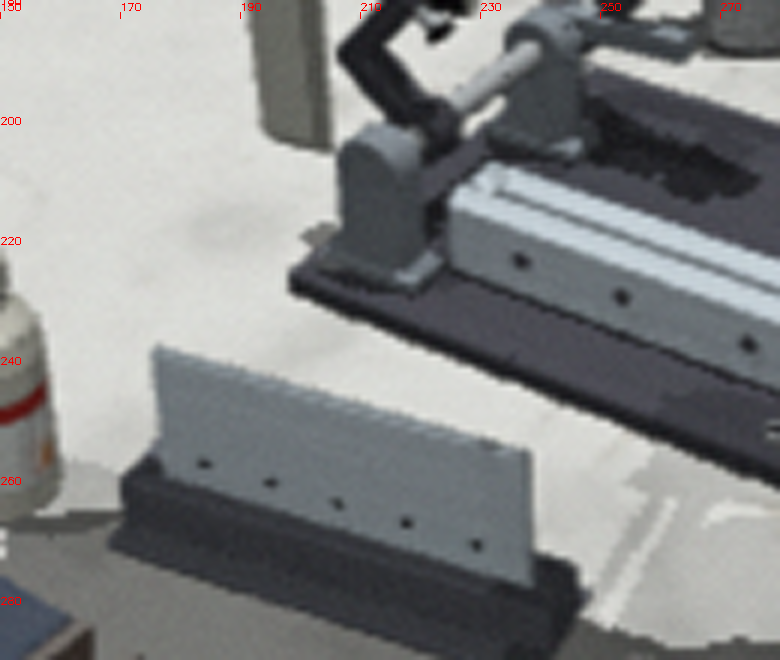

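The side crop puts the plate's top corners at px (175.4,237.5) and (238.7,255.3), within 1 px of where the model projects them. I'll descend over the plate.

step_arm(plan=[{"slide":[0.2,-0.85,0.5],"dr":[0,0,0],"claw":0},{"slide":[0,0,1],"dr":[0,0,0],"claw":0},{"slide":[0,0,1],"dr":[0,0,0],"claw":0},{"slide":[0,0,1],"dr":[0,0,0],"claw":0},{"slide":[0,0,1],"dr":[0,0,0],"claw":0},{"slide":[0,0,1],"dr":[0,0,0],"claw":0},{"slide":[0,0,0.8],"dr":[0,0,0],"claw":0},{"slide":[0,0,0],"dr":[0,0,0],"claw":0},{"slide":[0,0,0],"dr":[0,0,0],"claw":150},{"slide":[0,0,0],"dr":[0,0,0],"claw":255},{"slide":[0,0,0],"dr":[0,0,0],"claw":255},{"slide":[0,0,0],"dr":[0,0,0],"claw":255}], newtons=30)

```text
t: 5.38
ee_pos: [0.5236, 0.1879, 0.0645]
ee_rot: [-3.141, -0.004, 0.2]
ft_force: [0.1, 0.1, -0.9]
gripper_width: 0.764
grasp_force: 0.0
```

step_arm(plan=[{"slide":[0,0,0],"dr":[0,0,0],"claw":255},{"slide":[0,0,0],"dr":[0,0,0],"claw":255},{"slide":[0,0,0],"dr":[0,0,0],"claw":255},{"slide":[0,0,0],"dr":[0,0,0],"claw":255}])

```text
t: 5.72
ee_pos: [0.5224, 0.1876, 0.0629]
ee_rot: [-3.142, -0.0, 0.2]
ft_force: [-0.8, 0.5, -0.3]
gripper_width: 0.476
grasp_force: 0.0
```

step_arm(plan=[{"slide":[0,0,0],"dr":[0,0,0],"claw":255},{"slide":[0,0,0],"dr":[0,0,0],"claw":255},{"slide":[0,0,0],"dr":[0,0,0],"claw":255},{"slide":[0,0,0],"dr":[0,0,0],"claw":255},{"slide":[0,0,0],"dr":[0,0,0],"claw":255},{"slide":[0,0,0],"dr":[0,0,0],"claw":255},{"slide":[0,0,0],"dr":[0,0,0],"claw":255},{"slide":[0,0,0],"dr":[0,0,0],"claw":255}])

```text
t: 6.38
ee_pos: [0.5222, 0.1885, 0.0626]
ee_rot: [-3.141, -0.0, 0.201]
ft_force: [-0.6, 1.6, -0.8]
gripper_width: 0.062
grasp_force: 30.0
```

step_arm(plan=[{"slide":[0,0,-0.5],"dr":[0,0,0],"claw":255},{"slide":[0,0,-1],"dr":[0,0,0],"claw":255},{"slide":[0,0,-1],"dr":[0,0,0],"claw":255},{"slide":[0,0,-1],"dr":[0,0,0],"claw":255},{"slide":[0,0,-0.5],"dr":[0,0,0.094],"claw":255},{"slide":[0,0,0],"dr":[0,0,0.094],"claw":255},{"slide":[-0.1,1,0],"dr":[0,0,0],"claw":255},{"slide":[-0.1,1,0],"dr":[0,0,0],"claw":255},{"slide":[-0.1,1,0],"dr":[0,0,0],"claw":255},{"slide":[-0.1,1,0],"dr":[0,0,0],"claw":255},{"slide":[-0.1,1,0],"dr":[0,0,0],"claw":255},{"slide":[-0.05,1,0],"dr":[0,0,0],"claw":255}])

```text
t: 7.38
ee_pos: [0.5155, 0.0351, 0.1624]
ee_rot: [3.141, 0.002, 0.052]
ft_force: [-0.8, 0.3, -1.8]
gripper_width: 0.062
grasp_force: 30.0
```

step_arm(plan=[{"slide":[0,1,0],"dr":[0,0,0],"claw":255},{"slide":[0,0.46,0],"dr":[0,0,0],"claw":255},{"slide":[0,0,0.5],"dr":[0,0,0],"claw":255},{"slide":[0,0,0.5],"dr":[0,0,0],"claw":255},{"slide":[0,0,0],"dr":[0,0,0],"claw":255},{"slide":[0,0,0],"dr":[0,0,0],"claw":255}])

```text
t: 7.88
ee_pos: [0.5177, 0.0011, 0.1372]
ee_rot: [-3.141, 0.002, 0.053]
ft_force: [0.2, 1.0, -1.2]
gripper_width: 0.062
grasp_force: 30.0
```

```bash
python3 - <<'E'
from h import *
b=shot('side');s=ctrl.sense();print(s['ee_pos'],s['ee_rot'])
r=R.from_euler('xyz',s['ee_rot']);zl=s['ee_pos'][2]-.0566
p=s['ee_pos']+r.apply([[-.075,-.003,.0566],[.075,-.003,.0566]]);print('plate low edge pred',p.round(3).tolist(),proj(b,p).round(1).tolist())
rz=R.from_euler('z',.053)
q=np.array([.518,.0016,0])+rz.apply([[-.089,.0185,.051],[.089,.0185,.051],[-.085,.011,.051],[.085,.011,.051],[-.085,-.011,.051],[.085,-.011,.051]])
print('block',proj(b,q).round(1).tolist())
crop(b,185,140,130,110,6,'s3.png')
E
```

```text
[0.51837455 0.00119    0.13778156] [-3.14128023e+00  3.17999385e-04  5.31431946e-02]
plate low edge pred [[0.443, 0.0, 0.081], [0.593, 0.008, 0.081]] [[284.5, 217.8], [231.9, 200.0]]
block [[286.1, 233.5], [224.2, 211.3], [286.1, 231.4], [227.1, 210.4], [290.2, 226.9], [232.0, 206.7]]
```

View pics/s3.png

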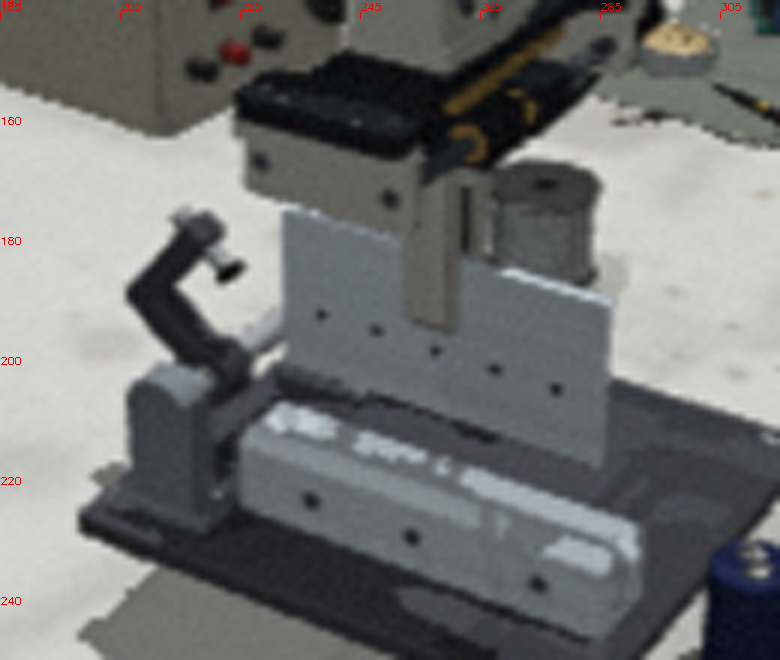

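The plate hangs over the block as predicted: its near lower corner is at (285,217.5) against a predicted (284.5,217.8). The block reads about 1 px off, so I'll shift slightly and start down.

step_arm(plan=[{"slide":[-0.1,-0.05,0.5],"dr":[0,0,0],"claw":255},{"slide":[0,0,0.5],"dr":[0,0,0],"claw":255},{"slide":[0,0,0.2],"dr":[0,0,0],"claw":255},{"slide":[0,0,0.2],"dr":[0,0,0],"claw":255},{"slide":[0,0,0.1],"dr":[0,0,0],"claw":255},{"slide":[0,0,0],"dr":[0,0,0],"claw":255}])

```text
t: 8.43
ee_pos: [0.516, 0.0018, 0.1002]
ee_rot: [-3.142, -0.0, 0.052]
ft_force: [0.7, 0.1, -1.3]
gripper_width: 0.062
grasp_force: 30.0
```

step_arm(plan=[{"slide":[0,0,0.15],"dr":[0,0,0],"claw":255},{"slide":[0,0,0.15],"dr":[0,0,0],"claw":255},{"slide":[0,0,0.15],"dr":[0,0,0],"claw":255},{"slide":[0,0,0],"dr":[0,0,0],"claw":255}])

```text
t: 8.77
ee_pos: [0.5153, 0.0017, 0.0883]
ee_rot: [-3.142, 0.001, 0.052]
ft_force: [-0.1, -0.0, -1.7]
gripper_width: 0.062
grasp_force: 30.0
```

step_arm(plan=[{"slide":[0,0,0.15],"dr":[0,0,0],"claw":255},{"slide":[0,0,0.15],"dr":[0,0,0],"claw":255},{"slide":[0,0,0.12],"dr":[0,0,0],"claw":255},{"slide":[0,0,0],"dr":[0,0,0],"claw":255},{"slide":[0,0,0],"dr":[0,0,0],"claw":255}])

```text
t: 9.18
ee_pos: [0.5157, 0.0017, 0.0782]
ee_rot: [-3.142, 0.001, 0.052]
ft_force: [0.2, 0.4, -2.0]
gripper_width: 0.064
grasp_force: 30.0
```

step_arm(plan=[{"slide":[0,0,0.05],"dr":[0,0,0],"claw":255},{"slide":[0,0,0],"dr":[0,0,0],"claw":255},{"slide":[0,0,0],"dr":[0,0,0],"claw":100},{"slide":[0,0,0],"dr":[0,0,0],"claw":60},{"slide":[0,0,0],"dr":[0,0,0],"claw":60},{"slide":[0,0,0],"dr":[0,0,0],"claw":60},{"slide":[0,0,0],"dr":[0,0,0],"claw":60},{"slide":[0,0,-0.2],"dr":[0,0,0],"claw":60},{"slide":[0,0,-1],"dr":[0,0,0],"claw":60},{"slide":[0,0,-1],"dr":[0,0,0],"claw":60},{"slide":[0,0,-1],"dr":[0,0,0],"claw":60},{"slide":[0,0,-1],"dr":[0,0,0],"claw":60}])

```text
t: 10.18
ee_pos: [0.5156, 0.0017, 0.1837]
ee_rot: [-3.141, 0.0, 0.052]
ft_force: [0.7, -0.8, 0.4]
gripper_width: 0.729
grasp_force: 0.0
```

step_arm(plan=[{"slide":[0,0,-1],"dr":[0,0,0],"claw":60},{"slide":[0,0,-1],"dr":[0,0,0],"claw":60},{"slide":[0,0,-1],"dr":[0,0,0],"claw":60},{"slide":[0,0,-1],"dr":[0,0,0],"claw":60},{"slide":[0,0,-1],"dr":[0,0,0],"claw":60}])

```text
t: 10.6
ee_pos: [0.5153, 0.0017, 0.3089]
ee_rot: [-3.142, -0.0, 0.052]
ft_force: [0.6, -0.4, 0.5]
gripper_width: 0.763
grasp_force: 0.0
```

```bash
python3 - <<'E'
from h import *
b=shot('side');a=shot('top');s=ctrl.sense();print(s['t'],s['ee_pos'],s['ee_rot'],s['gripper_width'])
# expected seated plate top corners (near, far), left face
p=np.array([.5157,.0017,0])+R.from_euler('z',.052).apply([[-.075,.003,.094],[.075,.003,.094]]);print('seated top',proj(b,p).round(1).tolist())
for n,v in(('side',b),('top',a)):
  for t in('grip','button','plate'):
    for d in ctrl.trace(v,t)[:1]:
        ys,xs=np.nonzero(d['pixels']);print(n,t,d['conf'],d['xy'],len(xs),xs.min(),xs.max(),ys.min(),ys.max())
crop(b,185,125,130,105,6,'s4.png')
E
```

```text
10.7 [0.51803148 0.00195414 0.31186525] [ 3.14151006 -0.00994025  0.05215512] 0.7615602192206985
seated top [[285.7, 213.7], [232.6, 196.0]]
side grip 0.76 [250.2, 174.8] 963 207 295 135 205
side button 0.66 [282.6, 144.8] 41 277 284 145 153
side plate 0.8 [260.2, 210.5] 1035 232 286 196 230
top grip 0.63 [295.7, 191.1] 388 249 306 160 208
top button 0.63 [292.2, 198.1] 63 290 297 179 203
```

View pics/s4.png

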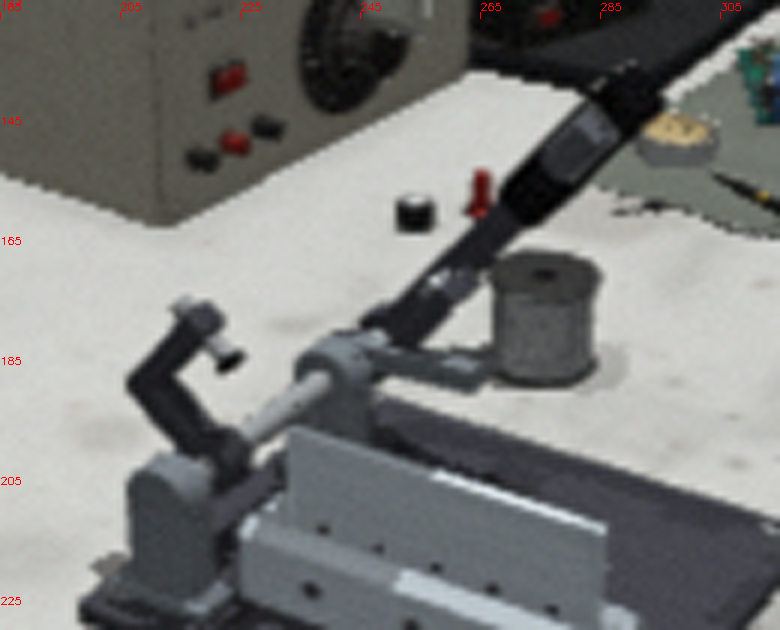

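The plate is seated, with its top corners at (233,196) and (286,212.5), as predicted. The lever's button face is centred at about (281.7,149.2). I'll intersect that pixel's ray with the lever's known plane.

```bash
python3 - <<'E'
from h import *
b=shot('side');a=shot('top')
rz=R.from_euler('z',.052);s0=np.array([.5165,.0017,0])
def ray(v,uv,yp):
    V=np.array(v['view']);c=cam(v);d=V[:3,:3].T@np.array([(uv[0]-v['cx'])/v['fx'],(uv[1]-v['cy'])/v['fy'],1])
    c=rz.inv().apply(c-s0);d=rz.inv().apply(d);return c+d*(yp-c[1])/d[1]
print('button',ray(b,(281.7,149.2),-.115))
for n,uv in(('gripfar-top',(290,136.5)),('gripfar-bot',(295.5,142)),('near-top',(269,155.5)),('near-bot',(274,162.5))): print(n,ray(b,uv,-.128))
for k in(.1,.104,.108):
  q=ray(b,(281.7,149.2),-.115); print(k,np.arctan2(q[2]-.064,k-q[0]),np.hypot(q[2]-.064,k-q[0]))
print(rz.apply([q[0],-.14,q[2]])+s0)
s=ctrl.sense();print(s['ee_pos'])
E
```

```text
button [ 0.00293641 -0.115       0.19637037]
gripfar-top [-0.01169221 -0.128       0.22952316]
gripfar-bot [-0.02777172 -0.128       0.21839909]
near-top [ 0.04595131 -0.128       0.16355659]
near-bot [ 0.03003317 -0.128       0.14718234]
0.1 0.9380868733887465 0.16414400283175434
0.104 0.9187167294721433 0.1665405726950622
0.108 0.8999029882012812 0.16899784330448603
[ 0.52670916 -0.13795814  0.19637037]
[0.51528603 0.00167028 0.30613496]
```

step_arm(plan=[{"slide":[0.1,1,0],"dr":[0,0,0],"claw":0},{"slide":[0,1,0],"dr":[0,0,0],"claw":0},{"slide":[0,1,0],"dr":[0,0,0],"claw":0},{"slide":[0,1,0],"dr":[0,0,0],"claw":0},{"slide":[0,1,0],"dr":[0,0,0],"claw":0},{"slide":[0,0.6,0],"dr":[0,0,0],"claw":0},{"slide":[0,0,1],"dr":[0,0,0],"claw":0},{"slide":[0,0,1],"dr":[0,0,0],"claw":0},{"slide":[0,0,1],"dr":[0,0,0],"claw":0},{"slide":[0,0,1],"dr":[0,0,0],"claw":0},{"slide":[0,0,0.6],"dr":[0,0,0],"claw":0},{"slide":[0,0,0],"dr":[0,0,0],"claw":0}])

```text
t: 12.1
ee_pos: [0.5229, -0.1374, 0.1882]
ee_rot: [-3.139, 0.009, 0.052]
ft_force: [-0.8, -0.5, -0.3]
gripper_width: 1.0
grasp_force: 0.0
```

```bash
python3 - <<'E'
from h import *
b=shot('side');s=ctrl.sense();print(s['t'],s['ee_pos'],s['ee_rot'],s['gripper_width'],s['ft_force'])
q=R.from_euler('z',-.052).apply(s['ee_pos']-[.5165,.0017,0]);print('rel slot',q)
crop(b,225,95,110,90,7,'s5.png')
E
```

```text
12.15 [ 0.52432955 -0.13768803  0.19030345] [-3.14011771  0.00474021  0.05227771] 0.9994208822191732 [-0.3523552   0.59759669  0.41897277]
rel slot [ 0.00057406 -0.13960658  0.19030345]
```

View pics/s5.png

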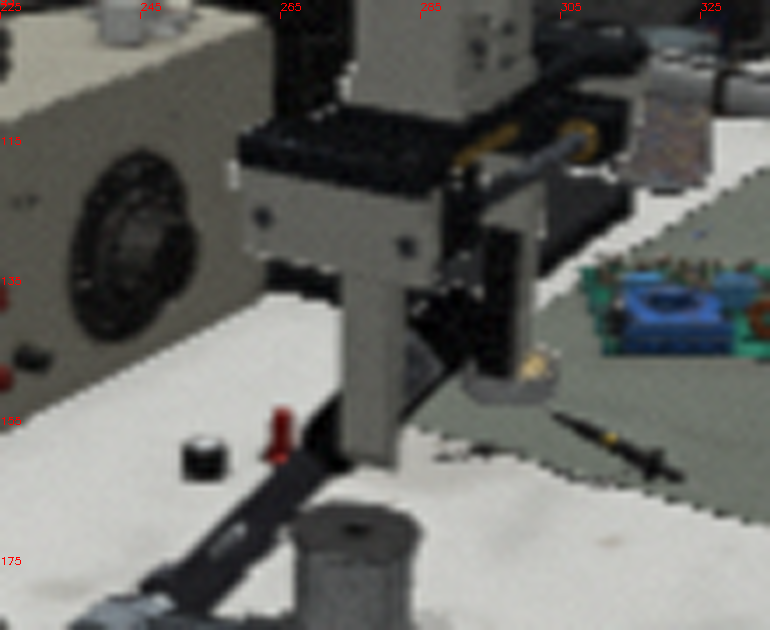

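The fingers straddle the grip at the button's level. I'll close on it while it is still on the catch.

step_arm(plan=[{"slide":[0.06,0,0],"dr":[0,0,0],"claw":255},{"slide":[0,0,0],"dr":[0,0,0],"claw":255},{"slide":[0,0,0],"dr":[0,0,0],"claw":255},{"slide":[0,0,0],"dr":[0,0,0],"claw":255},{"slide":[0,0,0],"dr":[0,0,0],"claw":255},{"slide":[0,0,0],"dr":[0,0,0],"claw":255},{"slide":[0,0,0],"dr":[0,0,0],"claw":255},{"slide":[0,0,0],"dr":[0,0,0],"claw":255},{"slide":[0,0,0],"dr":[0,0,0],"claw":255},{"slide":[0,0,0],"dr":[0,0,0],"claw":255},{"slide":[0,0,0],"dr":[0,0,0],"claw":255}], newtons=25)

```text
t: 13.07
ee_pos: [0.5269, -0.1326, 0.192]
ee_rot: [-3.135, 0.001, 0.056]
ft_force: [-0.6, 7.5, 1.0]
gripper_width: 0.368
grasp_force: 25.0
```

Opening is 34 mm, so the button is blocked about 3 mm in. I'll lift along the arc.

step_arm(plan=[{"slide":[0.18,0,-0.14],"dr":[0,0,0],"claw":255},{"slide":[0.18,0,-0.14],"dr":[0,0,0],"claw":255},{"slide":[0.18,0,-0.13],"dr":[0,0,0],"claw":255},{"slide":[0,0,0],"dr":[0,0,0],"claw":255},{"slide":[0,0,0],"dr":[0,0,0],"claw":255}])

```text
t: 13.48
ee_pos: [0.54, -0.1361, 0.2017]
ee_rot: [-3.14, 0.002, 0.053]
ft_force: [-0.1, 3.2, -3.9]
gripper_width: 0.276
grasp_force: 25.0
```

step_arm(plan=[{"slide":[0,0,0],"dr":[0,0,0],"claw":255},{"slide":[0,0,0],"dr":[0,0,0],"claw":255},{"slide":[0,0,0],"dr":[0,0,0],"claw":255}], newtons=35)

```text
t: 13.73
ee_pos: [0.5402, -0.1362, 0.2018]
ee_rot: [-3.14, 0.001, 0.053]
ft_force: [0.7, 3.7, -6.0]
gripper_width: 0.279
grasp_force: 35.0
```

```bash
python3 - <<'E'
from h import *
s=ctrl.sense();r=R.from_euler('xyz',s['ee_rot'])
g=s['ee_pos']+r.apply([0,0,-.005]); q=R.from_euler('z',-.052).apply(g-[.5165,.0017,0]);print(s['gripper_width']*93,q,s['ft_force'])
for off in(.098,.102,.106):
    rr=np.hypot(off-q[0],q[2]-.064);e0=np.arctan2(q[2]-.064,off-q[0]);E=np.arange(e0,-.03,-.08)
    P=np.stack([off-rr*np.cos(E),q[2]*0+.064+rr*np.sin(E)],1)
    print(off,e0,rr);
    if off==.102: print(np.c_[E[1:],np.diff(P,axis=0)/.025].round(2))
E
```

```text
25.903638424369984 [ 0.01646204 -0.13894362  0.20681828] [ 0.65979204  3.71050743 -6.04139932]
0.098 1.0520328803359702 0.1644551610150326
0.102 1.0311649331161448 0.16647463376911537
[[ 0.95 -0.45 -0.29]
 [ 0.87 -0.42 -0.33]
 [ 0.79 -0.39 -0.36]
 [ 0.71 -0.36 -0.39]
 [ 0.63 -0.33 -0.42]
 [ 0.55 -0.3  -0.44]
 [ 0.47 -0.26 -0.46]
 [ 0.39 -0.22 -0.48]
 [ 0.31 -0.18 -0.5 ]
 [ 0.23 -0.14 -0.51]
 [ 0.15 -0.1  -0.52]
 [ 0.07 -0.06 -0.53]
 [-0.01 -0.02 -0.53]]
0.106 1.0108058268305458 0.1685648462540214
```

step_arm(plan=[{"slide":[0,0,0],"dr":[0,0,0],"claw":255},{"slide":[0,0,0],"dr":[0,0,0],"claw":255},{"slide":[-0.22,0,0.14],"dr":[0,0,0],"claw":255},{"slide":[-0.23,0,0.15],"dr":[0,0,0],"claw":255},{"slide":[-0.21,0,0.16],"dr":[0,0,0],"claw":255},{"slide":[-0.21,0,0.17],"dr":[0,0,0],"claw":255},{"slide":[-0.2,0,0.18],"dr":[0,0,0],"claw":255},{"slide":[-0.19,0,0.18],"dr":[0,0,0],"claw":255},{"slide":[0,0,0],"dr":[0,0,0],"claw":255}], newtons=45)

```text
t: 14.48
ee_pos: [0.5124, -0.1377, 0.1792]
ee_rot: [-3.141, -0.01, 0.052]
ft_force: [3.6, 5.9, -2.5]
gripper_width: 0.273
grasp_force: 45.0
```

step_arm(plan=[{"slide":[-0.36,0,0.39],"dr":[0,0,0],"claw":255},{"slide":[-0.33,0,0.42],"dr":[0,0,0],"claw":255},{"slide":[-0.3,0,0.44],"dr":[0,0,0],"claw":255},{"slide":[-0.26,0,0.46],"dr":[0,0,0],"claw":255},{"slide":[-0.22,0,0.48],"dr":[0,0,0],"claw":255},{"slide":[0,0,0],"dr":[0,0,0],"claw":255}])

```text
t: 14.98
ee_pos: [0.4755, -0.1397, 0.1234]
ee_rot: [-3.141, -0.008, 0.053]
ft_force: [3.5, 5.0, -1.9]
gripper_width: 0.269
grasp_force: 45.0
```

```bash
cat > st.py <<'E'
from h import *
s=ctrl.sense();r=R.from_euler('xyz',s['ee_rot'])
g=s['ee_pos']+r.apply([0,0,-.005]); q=R.from_euler('z',-.052).apply(g-[.5165,.0017,0]);off=.102
print('w',s['gripper_width']*93,'q',q,'F',s['ft_force'],'e',np.arctan2(q[2]-.064,off-q[0]),'r',np.hypot(off-q[0],q[2]-.064))
E
python3 st.py
```

```text
w 25.01158939175367 q [-0.04835258 -0.13903598  0.12837837] F [ 3.51954047  5.04457064 -1.94849916] e 0.4045632894828751 r 0.16355571636230562
```

step_arm(plan=[{"slide":[-0.18,0,0.5],"dr":[0,0,0],"claw":255},{"slide":[-0.14,0,0.51],"dr":[0,0,0],"claw":255},{"slide":[-0.1,0,0.52],"dr":[0,0,0],"claw":255},{"slide":[-0.06,0,0.53],"dr":[0,0,0],"claw":255},{"slide":[-0.02,0,0.4],"dr":[0,0,0],"claw":255},{"slide":[0,0,0.1],"dr":[0,0,0],"claw":255},{"slide":[0,0,0],"dr":[0,0,0],"claw":255},{"slide":[0,0,0],"dr":[0,0,0],"claw":255}])

```text
t: 15.65
ee_pos: [0.4632, -0.1403, 0.0611]
ee_rot: [3.141, -0.007, 0.054]
ft_force: [0.2, 7.2, 5.5]
gripper_width: 0.276
grasp_force: 45.0
```

```bash
python3 st.py
```

```text
w 25.67934304148696 q [-0.06064956 -0.13906909  0.06611541] F [0.22116298 7.21718139 5.48627218] e 0.013005179944562873 r 0.1626633108534621
```

step_arm(plan=[{"slide":[0,0,0.15],"dr":[0,0,0],"claw":255},{"slide":[0,0,0.15],"dr":[0,0,0],"claw":255},{"slide":[0,0,0],"dr":[0,0,0],"claw":255},{"slide":[0,0,0],"dr":[0,0,0],"claw":255}])

```text
t: 15.98
ee_pos: [0.4636, -0.1403, 0.0562]
ee_rot: [3.141, -0.009, 0.054]
ft_force: [-3.9, 8.3, 27.5]
gripper_width: 0.274
grasp_force: 45.0
```

```bash
python3 st.py
```

```text
w 25.51613686145088 q [-0.06022186 -0.13909431  0.06116492] F [-3.85325305  8.30340836 27.47234468] e -0.017474782802079238 r 0.16224663466700748
```

Firmly at the hard stop (27 N). I'll let the button spring out here.

step_arm(plan=[{"slide":[0,0,0],"dr":[0,0,0],"claw":170},{"slide":[0,0,0],"dr":[0,0,0],"claw":150},{"slide":[0,0,0],"dr":[0,0,0],"claw":120},{"slide":[0,0,0],"dr":[0,0,0],"claw":60},{"slide":[0,0,0],"dr":[0,0,0],"claw":0},{"slide":[0,0,0],"dr":[0,0,0],"claw":0},{"slide":[0,0,0],"dr":[0,0,0],"claw":0},{"slide":[0,0,0],"dr":[0,0,0],"claw":0},{"slide":[0,0,0],"dr":[0,0,0],"claw":0},{"slide":[0,0,0],"dr":[0,0,0],"claw":0},{"slide":[0,0,0],"dr":[0,0,0],"claw":0},{"slide":[0,0,0],"dr":[0,0,0],"claw":0}])

```text
t: 16.98
ee_pos: [0.4599, -0.1415, 0.0516]
ee_rot: [3.142, 0.0, 0.052]
ft_force: [0.5, 0.1, 0.1]
gripper_width: 0.992
grasp_force: 0.0
```

step_arm(plan=[{"slide":[0,0,-0.5],"dr":[0,0,0],"claw":0},{"slide":[0,0,-1],"dr":[0,0,0],"claw":0},{"slide":[0,0,-1],"dr":[0,0,0],"claw":0},{"slide":[0,0,-1],"dr":[0,0,0],"claw":0},{"slide":[0,0,-1],"dr":[0,0,0],"claw":0},{"slide":[0,0,-1],"dr":[0,0,0],"claw":0},{"slide":[0,0,-1],"dr":[0,0,0],"claw":0},{"slide":[0,0,-1],"dr":[0,0,0],"claw":0},{"slide":[0,0,0],"dr":[0,0,0],"claw":0}])

```text
t: 17.73
ee_pos: [0.4627, -0.142, 0.2438]
ee_rot: [3.138, -0.01, 0.052]
ft_force: [0.1, -0.3, -0.0]
gripper_width: 1.0
grasp_force: 0.0
```

```bash
python3 - <<'E'
from h import *
b=shot('side');print(ctrl.sense()['ft_force'])
crop(b,190,140,130,105,6,'s6.png')
rz=R.from_euler('z',.052)
for la in(.45,.76):
    e=.82-la;p=np.array([.5165,.0017,0])+rz.apply([.102,-.14,.064]+R.from_euler('y',e).apply([[-.165,.025,0],[-.2,0.012,0]]));print(la,proj(b,p).round(1).tolist())
E
```

```text
[ 0.89491462 -1.46880643 -0.29882245]
0.45 [[299.2, 180.1], [313.5, 177.0]]
0.76 [[301.6, 198.0], [316.0, 198.9]]
```

View pics/s6.png

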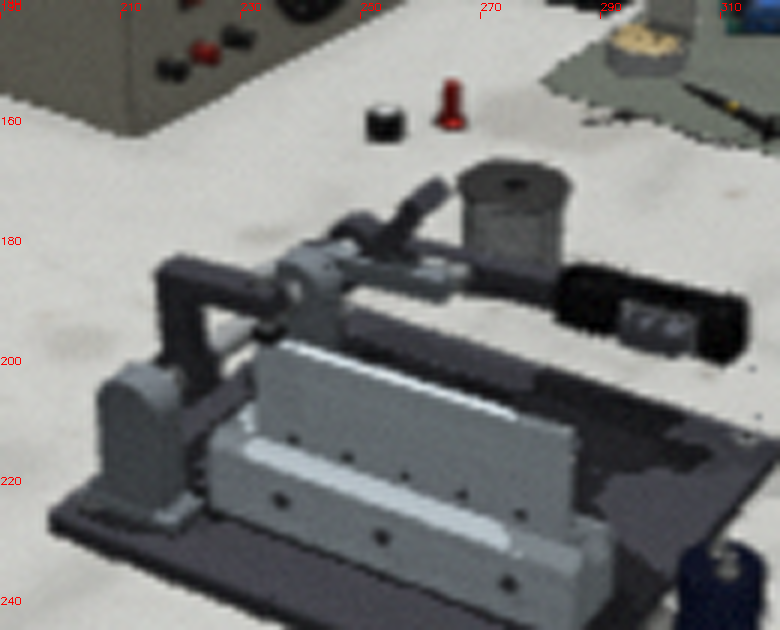

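The lever is nearly level: the button is out at (299.7,195), the grip's top edge runs from (283.3,184.2) to (314.7,189.5), and the foot is on the plate's rear. I'll check the lever angle from that edge.

```bash
python3 - <<'E'
from h import *
from scipy.optimize import least_squares
b=shot('side');rz=R.from_euler('z',.052)
for la in(.45,.6,.65,.7,.76,.8):
    p=np.array([.5165,.0017,0])+rz.apply([.102,-.14,.064]+R.from_euler('y',.82-la).apply([[-.11,.0,.013],[-.2,0,.013],[-.11,.012,-.013],[-.2,.012,-.013]]))
    q=proj(b,p);d=q[1]-q[0];print(la,q.round(1).tolist(),(d[1]/d[0]).round(3))
E
```

```text
0.45 [[284.1, 173.7], [314.1, 170.5], [284.7, 184.3], [314.8, 181.7]] -0.109
0.6 [[286.0, 179.4], [316.9, 181.3], [285.3, 189.9], [316.2, 192.4]] 0.062
0.65 [[286.4, 181.3], [317.5, 184.9], [285.3, 191.8], [316.3, 195.9]] 0.116
0.7 [[286.8, 183.1], [317.9, 188.4], [285.3, 193.6], [316.2, 199.3]] 0.17
0.76 [[287.1, 185.4], [318.1, 192.6], [285.1, 195.6], [315.8, 203.3]] 0.233
0.8 [[287.3, 186.9], [318.1, 195.3], [284.9, 197.0], [315.5, 205.9]] 0.275
```

```bash
python3 - <<'E'
from h import *
b=shot('side');im=b['image'].astype(int).sum(2)
sub=im[178:206,282:318];m=sub<75
print(m.sum())
xs=np.arange(282,318);
top=[];bot=[]
for i,x in enumerate(xs):
    c=np.nonzero(m[:,i])[0]
    if len(c)>2: top.append((x,178+c.min()));bot.append((x,178+c.max()))
top=np.array(top);bot=np.array(bot);print(top.tolist());print(bot.tolist());print(np.polyfit(*top[2:-3].T,1),np.polyfit(*bot[2:-3].T,1))
a=shot('top')
for v in(a,b):
  for t in('button','grip'):
    for d in ctrl.trace(v,t)[:1]: print(t,d['conf'],d['xy'])
crop(a,230,155,90,75,8,'t6.png')
E
```

```text
211
[[282, 187], [283, 186], [284, 185], [285, 185], [286, 185], [287, 185], [288, 185], [289, 185], [290, 185], [291, 186], [292, 186], [293, 186], [294, 186], [295, 187], [296, 187], [297, 187], [298, 187], [299, 188], [301, 188], [302, 188], [303, 188], [304, 189], [305, 189], [306, 189], [307, 189], [308, 190], [309, 190], [310, 190], [311, 190], [312, 190], [313, 191]]
[[282, 190], [283, 192], [284, 205], [285, 193], [286, 194], [287, 193], [288, 194], [289, 194], [290, 194], [291, 194], [292, 194], [293, 189], [294, 188], [295, 189], [296, 189], [297, 189], [298, 190], [299, 190], [301, 190], [302, 191], [303, 191], [304, 191], [305, 191], [306, 198], [307, 198], [308, 199], [309, 199], [310, 199], [311, 199], [312, 198], [313, 197]]
[  0.21572795 123.06907545] [4.90730901e-02 1.78738647e+02]
grip 0.59 [272.4, 175.9]
grip 0.45 [256.9, 221.6]
```

```bash
python3 -c "
from plant import ctrl
print(ctrl.sign_off())"
```

```text
the job is handed in; nothing more can be done
None
```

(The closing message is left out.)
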